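Log one cell on the cell counter

ROBOT

A 6-joint arm with a two-finger parallel gripper is mounted at the origin on the work surface. World frame = base frame: x ahead of the robot, y to its left, z up, the work surface at z = 0. Lengths are in m, angles in rad, forces in N, time in s.
With the tool pointing down it reaches from about 0.35 to 0.975 m from the base axis. Payload 7.1 kg.
Tool frame: the origin (TCP) lies midway between the tips of the shut fingers; the grasp point (between the pads) lies 19 mm behind it; z points along the fingers, x is the direction in which the jaws open and shut, and the axes are right-handed (so a half turn about z gives the same grasp; the last joint's range is limited). The gripper opens to 88 mm and grips with 3 to 60 N. Pads are 20 mm wide; open, the fingers measure 115 mm over their backs; the gripper's body (75 mm by 178 mm) begins 61 mm behind the grasp point.
Start: joints at [1.254, 0.423, 1.63, -0, 1.089, -0.019], TCP at [0.183, 0.597, 0.198] pointing down, gripper open.
Joint ranges: [-3, 3], [-0.9, 2.11], [0.09, 2.58], [-1.31, 4.45], [0.11, 2.69], [-2.54, 2.54]. Speed limits (rad/s): [2.39, 2.39, 3.01, 3.14, 3.14, 3.14].

INTERFACE

Orientations are given as a unit quaternion [w, x, y, z].
In Python, from station import move_pose, movel, movej, command_gripper, wait, inverse_kinematics, read_camera, camera_info, MotionError, job_done, get_time, get_joint_pos, get_qvel, get_effort, get_tcp_pos, get_ee_rot, get_ft_force, get_ft_torque, get_grip_width gives the robot as it stands. Calls block until the motion is done:
- move_pose(position, orientation): joint-space move of the TCP to a pose.
- movel(position, frame=None, v=0.15, until_force=None): straight line of the TCP; frame=None keeps the orientation; v is the mean speed in m/s. With until_force (N) it stops when the force on the tool has changed by that much, and returns True; else False.
- movej(angles): joint-space move.
- command_gripper(opening): opening from 0.0 (shut) to 1.0 (fully open); the grip force is fixed at half the most; returns when the fingers have stopped.
- wait(seconds).
- inverse_kinematics(position, orientation): joint angles nearest the present ones, or None.
- read_camera(name): name is "scene" or "top"; returns the picture (400x640x3 uint8, red, green, blue); there is no depth.
- camera_info(name): a dict with "intrinsics" (3x3 intrinsics, pixels), "T" (4x4, takes a point from camera to world coordinates). Camera axes: x right, y up, looking along -z (the intrinsics and any distortion apply to the point x, -y, -z); pixel columns grow to the right and rows downward; lengths in m; the calibration is good to about 2 mm. A picture is of the moment at which its call begins. camera_info takes no time and is no camera call.
A pose or a line that the arm cannot do raises MotionError and nothing moves.
- job_done(): hands the job in, once; it reports no verdict.
Readings, each from a call of its own:
- get_time(): time.
- get_joint_pos(): joint angles.
- get_qvel(): joint speeds.
- get_effort(): joint torques, N m.
- get_tcp_pos(): TCP position.
- get_ee_rot(): TCP orientation.
- get_ft_force(): force on the tool from outside, world axes, zero at the start.
- get_ft_torque(): the same for the moment, N m.
- get_grip_width(): opening from 0.0 (shut) to 1.0 (fully open).
Only numpy, scipy, OpenCV 4.12 (cv2) and the standard library are available. Lean on these libraries where they do the work, as an engineer would, in place of code of your own. Each camera call takes 0.05 s, during which the arm holds its last target. There are 200 camera calls.

TASK

Log a cell on the counter beside the microscopes: with the fingertips, switch the counter on by pushing its orange-tipped toggle lever fully over towards the display, and only then gently press the blue key right down, let it spring back up and withdraw. Do not press the yellow, red or green key, leave the switch on, and do not move or lift the bottle, the dish or the slide box.

Things in the scene. Friction and masses are not known exactly. Their poses are not given: they have to be found in the camera images.
- counter: cell counter: flat white case, teal panel under the keys, fixed, 170 (x) x 360 (y) x 45 mm high; origin at the centre of its underside. Its +x points across the case from the key side to the dark display strip (roughly away from the robot), +y along the case towards the toggle switch, z up. The four keys stand in a row at x = -30 mm, y = -140, -80, -20 and +40 mm, in an order that changes; the switch is at x = -30, y = +135 mm
- power (a joint): the toggle switch, a steel lever with an orange ball, rad: 0 = off, ball leaning 0.5 rad to the case's -x side; 1.0 = on, against its stop, leaning 0.5 rad to +x. It stays where it is left; about 1.5 N at the ball moves it
- power_tip (a point): centre of the orange ball (26 mm diameter) at the end of the toggle lever. The lever (10 mm rod) turns about a level axis along the case's y, 50 mm from this point and 67 mm above the bench; its grey block is 70 (x) x 50 (y) mm with its top 70 mm above the bench, a 26 mm steel barrel along the axis on it reaching 80 mm. The ball is 111 mm above the bench at both ends of its swing, 117 mm midway
- blue_top (a point): centre of the top face of the blue round key, 32 mm diameter, top 69 mm above the bench when up; it stands 12 mm out of a black round collar of 48 mm diameter. Keys are 60 mm apart, centre to centre
- blue (a joint): travel of the blue key, m: 0 = up, 0.008 = fully down (straight down); a spring brings it up again; 1.5 N starts it, 5 N has it fully down
- yellow_top (a point): centre of the top face of the yellow round key, 32 mm diameter, top 69 mm above the bench when up; it stands 12 mm out of a black round collar of 48 mm diameter. Keys are 60 mm apart, centre to centre
- yellow (a joint): travel of the yellow key, m: 0 = up, 0.008 = fully down (straight down); a spring brings it up again; 1.5 N starts it, 5 N has it fully down
- red_top (a point): centre of the top face of the red round key, 32 mm diameter, top 69 mm above the bench when up; it stands 12 mm out of a black round collar of 48 mm diameter. Keys are 60 mm apart, centre to centre
- red (a joint): travel of the red key, m: 0 = up, 0.008 = fully down (straight down); a spring brings it up again; 1.5 N starts it, 5 N has it fully down
- green_top (a point): centre of the top face of the green round key, 32 mm diameter, top 69 mm above the bench when up; it stands 12 mm out of a black round collar of 48 mm diameter. Keys are 60 mm apart, centre to centre
- green (a joint): travel of the green key, m: 0 = up, 0.008 = fully down (straight down); a spring brings it up again; 1.5 N starts it, 5 N has it fully down
- oil: small amber glass bottle with a black cap, loose, 34 mm diameter, 75 mm high, about 60 g, stands on the bench beyond the display side of the counter; origin at the centre of its underside, z up
- dish: round clear culture dish, loose, 90 mm diameter, 15 mm high, lies on the bench beyond the display side of the counter; origin at the centre of its underside
- slidebox: green and grey slide box, loose, 96 x 36 x 32 mm high, long side along its x, lies on the bench beside the end of the counter away from the switch; origin at the centre of its underside
There are look-alikes about, which are no part of the job. Leave any black look-alike of the dish alone. Leave any pink look-alike of the slidebox alone.

How it is judged:
On the way, in this order (a step that is already met when the one before it is completed fails the run):
1. the fingers push the toggle lever (value of joint power between 0.3 and 0.8 rad and contact force between the fingers and power above 0.2 N).
2. the toggle switch is pushed over to on, all keys up (value of joint power above 0.85 rad and value of joint each of blue, yellow, red, green below 0.002 m), for 0.1 s.
3. the blue key is pressed down by the fingers (value of joint blue above 0.0055 m and contact force between the fingers and blue above 0.5 N and value of joint power above 0.85 rad), for 0.05 s.
4. the blue key is up again, free of the fingers (value of joint blue below 0.001 m and contact force between the fingers and blue below 0.1 N), for 0.2 s.
At the end, for the whole second after the job is handed in: the switch is on (over 0.85 of its 1.0 rad), all four keys are up (within 1.5 mm), and the bottle, dish and slide box rest within 15 mm of where they began, the bottle upright (value of joint power above 0.85 rad and value of joint each of blue, yellow, red, green below 0.0015 m and not (distance of oil from where it was at the start of the episode above 0.015 m) and not (distance of dish from where it was at the start of the episode above 0.015 m) and not (distance of slidebox from where it was at the start of the episode above 0.015 m) and angle between oil's own z axis and vertical below 0.2 rad and linear speed of each of oil, dish, slidebox below 0.02 m/s); the robot touches nothing.
It fails at once if the yellow, red or green key is pressed (over 2.5 mm) (value of joint any of yellow, red, green above 0.0025 m).
It fails at once if the blue key is pressed (over 2.5 mm) while the switch is not on (value of joint blue above 0.0025 m and value of joint power below 0.8 rad).
It fails at once if the blue key is hit hard (over 30 N) (contact force between anything else and blue above 30 N).
It fails at once if the bottle, dish or slide box is moved or lifted (over 15 mm) (distance of any of oil, dish, slidebox from where it was at the start of the episode above 0.015 m).
It fails at once if the bottle is tipped (angle between oil's own z axis and vertical above 0.5 rad).
It also fails if it takes over 43 s, if anything falls off the work surface, if the arm or the gripper's body presses on something with over 40 N, if the wrist force passes 120 N, or if a joint passes its speed limit or range.

## Working session

There is one attempt and no reset: what is moved stays moved. The work goes in short steps, each a Python script; the robot and the scene stay as the last script left them, time stands still between calls to the robot, and variables do not carry over. Pictures are saved under pics/ and viewed, about 8 in all and at most 12, crops included, and the job is handed in when it is done.

```bash
mkdir -p pics; cat > h.py <<'E'
import numpy as np, cv2
from station import *
def snap(cam,fn):
    im=read_camera(cam); cv2.imwrite('pics/'+fn,im[:,:,::-1]); return im
def ray(cam,u,v,z):
    c=camera_info(cam);K=np.array(c['intrinsics']);T=np.array(c['T'])
    p=np.linalg.solve(K,[u,v,1.0]); d=T[:3,:3]@[p[0],-p[1],-1.0]; o=T[:3,3]
    return o+d*(z-o[2])/d[2]
E
python3 - <<'E'
from h import *
for c in('top','scene'):
    snap(c,c+'0.png'); i=camera_info(c); print(c,i)
print(get_time(),get_ee_rot())
E
```

```text
top {'intrinsics': array([[488.4539566 ,   0.        , 322.44989199],
       [  0.        , 488.4539566 , 202.60314472],
       [  0.        ,   0.        ,   1.        ]]), 'T': array([[-0.02898827,  0.98837348, -0.14925662,  0.52378758],
       [-0.99920141, -0.0245445 ,  0.03152945, -0.02413425],
       [ 0.02749944,  0.15005141,  0.98829568,  1.03071239],
       [ 0.        ,  0.        ,  0.        ,  1.        ]])}
scene {'intrinsics': array([[484.26274524,   0.        , 318.17020166],
       [  0.        , 484.26274524, 194.51212266],
       [  0.        ,   0.        ,   1.        ]]), 'T': array([[-0.82235826, -0.43158953,  0.37075243,  1.0225242 ],
       [ 0.56871226, -0.60390107,  0.5584531 ,  0.50181432],
       [-0.01712473,  0.67009998,  0.74207329,  0.80545728],
       [ 0.        ,  0.        ,  0.        ,  1.        ]])}
0.1 [ 3.96614659e-04  8.04170539e-01  5.94398249e-01 -5.55887537e-04]
```

View pics/top0.png

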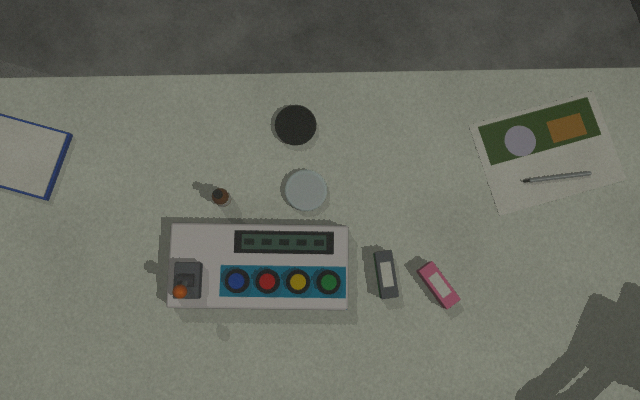

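View pics/scene0.png

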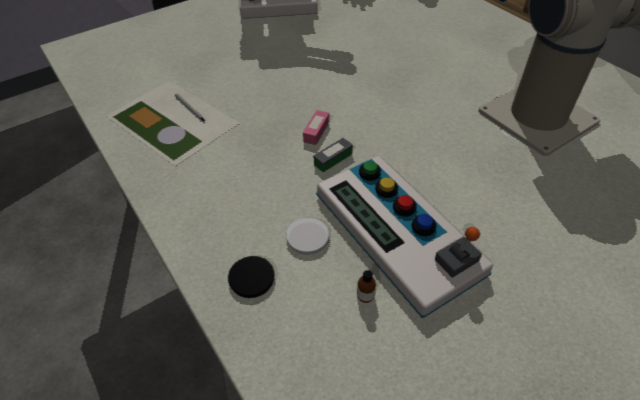

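The top view shows keys in the order blue (236,281), red (267,281), yellow (298,282) and green (329,282). The orange ball is at (180,292), the bottle at (220,196), the dish at (306,190) and the slide box at (386,274). The scene view agrees. Next I'll compute positions from both views.

```bash
cat >> h.py <<'E'
def cent(im,c,u,v,z,r=14):
    # centroid of saturated pixels with hue near that of the seed
    hsv=cv2.cvtColor(im,cv2.COLOR_RGB2HSV).astype(int); h0=np.median(hsv[v-2:v+3,u-2:u+3,0])
    d=abs(hsv[:,:,0]-h0); d=np.minimum(d,180-d); m=(d<8)&(hsv[:,:,1]>150)&(hsv[:,:,2]>60)
    y,x=np.nonzero(m[v-r:v+r+1,u-r:u+r+1]); p=(x.mean()+u-r,y.mean()+v-r)
    return ray(c,*p,z),len(x),p
E
python3 - <<'E'
from h import *
S={'top':dict(blue=(236,281),red=(267,281),yellow=(298,282),green=(329,282),ball=(180,292)),
'scene':dict(blue=(425,222),red=(405,203),yellow=(388,185),green=(370,167),ball=(473,233))}
for c in S:
    im=cv2.imread(f'pics/{c}0.png')[:,:,::-1].copy(); P={}
    for k,(u,v) in S[c].items():
        P[k],n,p=cent(im,c,u,v,.111 if k=='ball' else .067); print(c,k,P[k].round(4),n,np.round(p,1))
    d=(P['blue']-P['green'])[:2]; L=np.linalg.norm(d); y=d/L; x=np.array([y[1],-y[0]])
    print('span',L,'yaw',np.arctan2(-y[0],y[1])); b=(P['ball']-P['blue'])[:2]; print('ball rel x,y',b@x,b@y)
E
```

```text
top blue [0.5203 0.1175 0.067 ] 185 [235.9 280.7]
top red [0.5182 0.0579 0.067 ] 196 [266.7 280.9]
top yellow [ 0.5154 -0.002   0.067 ] 203 [297.6 281.5]
top green [ 0.5121 -0.0625  0.067 ] 72 [328.7 282.2]
top ball [0.5046 0.2145 0.111 ] 146 [179.4 291.1]
span 0.18018338142816304 yaw -0.045631184017123724
ball rel x,y -0.02010666564387338 0.09617562130621012
scene blue [0.522  0.1212 0.067 ] 149 [424.5 219.6]
scene red [0.5204 0.0622 0.067 ] 139 [405.  200.8]
scene yellow [0.519 0.004 0.067] 140 [386.8 183.4]
scene green [ 0.5144 -0.058   0.067 ] 92 [369.9 165.7]
scene ball [0.5041 0.2159 0.111 ] 141 [472.1 233. ]
span 0.1793070075730448 yaw -0.04214126759109051
ball rel x,y -0.021835326220688782 0.0939535053343717
```

Both views agree to about 4 mm. The ball sits at (-21, +95) mm from blue against (-24, +95) expected, and the key span is 180 mm. Next I'll close the fingers and push the lever.

```bash
cat >> h.py <<'E'
from scipy.spatial.transform import Rotation as R
yaw=-0.044; cx=np.array([np.cos(yaw),np.sin(yaw),0]); cy=np.array([-np.sin(yaw),np.cos(yaw),0])
blue=np.array([.521,.1192,0]); piv=blue+.095*cy
def down(s): return R.from_matrix(np.c_[s*cy,s*cx,[0,0,-1]]).as_quat(scalar_first=True)
E
python3 - <<'E'
from h import *
command_gripper(0.0)
p=piv-.075*cx+[0,0,.2]
qs=[(abs(j-get_joint_pos()).max(),s) for s in(1,-1) if (j:=inverse_kinematics(p,down(s))) is not None]; print(qs)
s=min(qs)[1]; move_pose(p,down(s)); print(get_time(),get_tcp_pos())
movel(piv-.075*cx+[0,0,.097])
f0=get_ft_force()
r=movel(piv+.007*cx+[0,0,.097],v=.05,until_force=9)
p=np.array(get_tcp_pos()); print(r,(p-piv)@cx,get_ft_force()-f0,get_time(),s)
snap('scene','s1.png')
E
```

```text
[(np.float64(1.0817541012497451), 1), (np.float64(2.059838552340048), -1)]
3.1417 [0.45022461 0.21805583 0.20005896]
True -0.03674780574670285 [-1.76687852  0.27926638  7.20703811] 4.8583 1
```

View pics/s1.png

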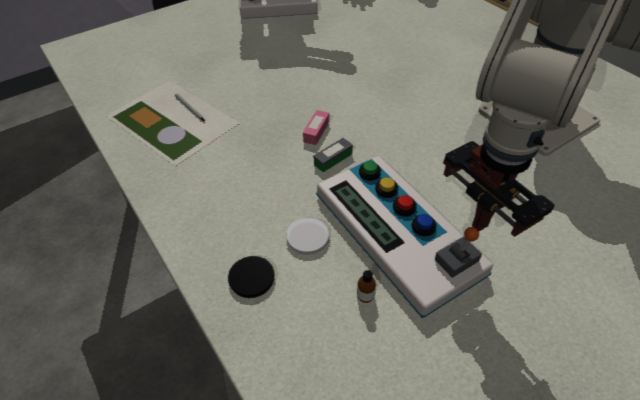

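The ball is still at about (471,233) with the fingers just touching it, so the stop was early. The 7 N in z looks like a stale baseline from the descent. I'll check the settled force.

```bash
python3 - <<'E'
from h import *
print(get_ft_force(),get_tcp_pos()); wait(.3); f0=np.array(get_ft_force()); print(f0,get_tcp_pos(),get_joint_pos().round(3))
im=cv2.imread('pics/s1.png')[:,:,::-1].copy(); print(cent(im,'scene',472,233,.111))
E
```

```text
[-3.21549037 -0.54570394  7.45889365] [0.48809737 0.21568237 0.09733566]
[-1.55356573  0.08814917  6.83283777] [0.4876941  0.21571626 0.09723637] [ 3.940e-01  4.350e-01  1.900e+00  1.000e-03  8.080e-01 -1.133e+00]
(array([0.50677051, 0.21609854, 0.111     ]), 145, (np.float64(471.11034482758623), np.float64(233.77241379310345)))
```

```bash
python3 - <<'E'
from h import *
a=np.array(get_tcp_pos())
for d in (-.01,-.02,-.03):
    movel(a+d*cx,v=.05); wait(.3); print(d,get_ft_force().round(2),get_tcp_pos().round(4))
im=snap('scene','s2.png'); print(cent(im,'scene',472,233,.111)); print(get_time(),get_grip_width())
cv2.imwrite('pics/s2c.png',cv2.resize(im[150:290,400:560,::-1],None,fx=5,fy=4.2,interpolation=2)[:,:800])
E
```

```text
-0.01 [ 0.4   0.11 -0.52] [0.4778 0.2162 0.0972]
-0.02 [-0.35  0.42 -0.08] [0.4679 0.2166 0.0973]
-0.03 [ 0.2  -0.05 -1.08] [0.4579 0.2171 0.0973]
(array([0.50641682, 0.21618715, 0.111     ]), 143, (np.float64(471.2867132867133), np.float64(233.71328671328672)))
7.1917 0.0040710090945737945
```

View pics/s2c.png

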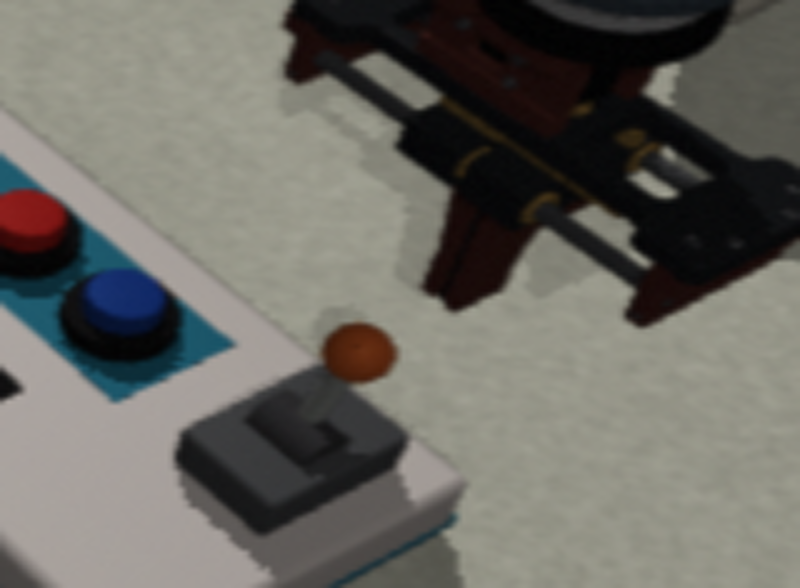

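```bash
python3 - <<'E'
from h import *
for z in(.08,.097,.115): print(z,ray('scene',491,221.4,z))
im=read_camera('top');print(cent(im,'top',180,292,.111))
cv2.imwrite('pics/t2c.png',cv2.resize(im[230:350,130:290,::-1],None,fx=5,fy=5,interpolation=2))
E
```

```text
0.08 [0.43110199 0.20442955 0.08      ]
0.097 [0.44496108 0.21139832 0.097     ]
0.115 [0.45963541 0.21877701 0.115     ]
(array([0.50685267, 0.21570538, 0.111     ]), 129, (np.float64(178.74418604651163), np.float64(289.8914728682171)))
```

View pics/t2c.png

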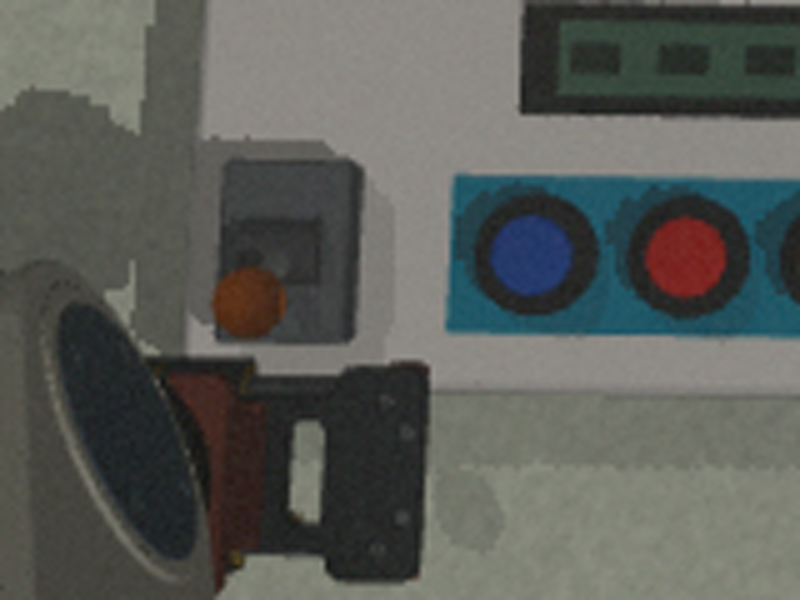

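```bash
python3 - <<'E'
from h import *
c=camera_info('scene');K=c['intrinsics'];T=c['T']
def proj(p):
    q=T[:3,:3].T@(p-T[:3,3]); q=K@[q[0],-q[1],-q[2]]; return q[:2]/q[2]
t=np.array(get_tcp_pos()); print(t,get_ee_rot(),down(1))
im=cv2.imread('pics/s2.png'); s=8; u0,v0=460,175
big=cv2.resize(im[v0:v0+70,u0:u0+95],None,fx=s,fy=s,interpolation=2)
def P(p): u=(proj(p)-[u0,v0]+.5)*s; return tuple(int(x) for x in u)
for h in(0,.019,.06):
    pts=[P(t+a*.010*cx+b*.0135*cy+[0,0,h]) for a,b in((1,1),(1,-1),(-1,-1),(-1,1))]
    cv2.polylines(big,[np.array(pts)],True,(0,255,255),1)
cv2.circle(big,P(t),4,(255,255,0),-1)
cv2.circle(big,P(np.array([.5066,.216,.111])),4,(255,0,0),-1)
cv2.imwrite('pics/w.png',cv2.convertScaleAbs(big,alpha=1.8,beta=20))
E
```

```text
[0.45782808 0.21701519 0.09723714] [-5.48742391e-04  7.22540754e-01  6.91327374e-01 -1.00975721e-03] [0.         0.72249076 0.69138057 0.        ]
```

View pics/w.png

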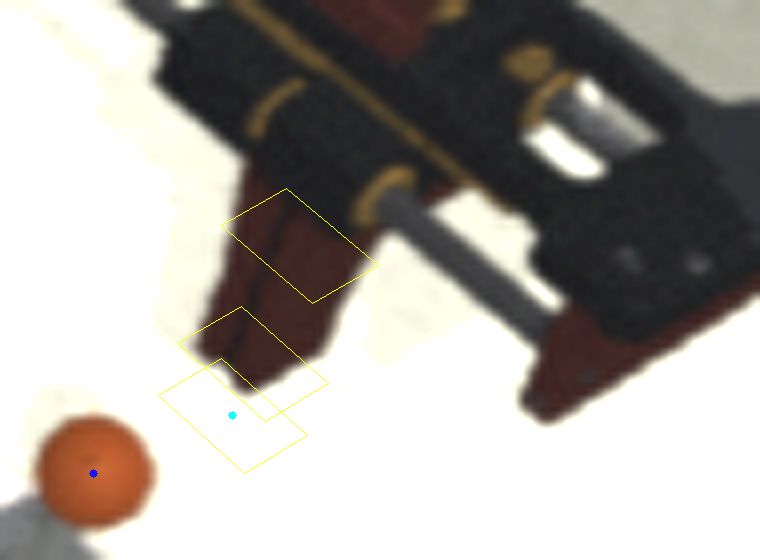

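The overlay shows the fingertips about 24 mm above the reported TCP. That explains the upward force, since the tip landed on top of the ball. I'll lower by 20 mm and push again.

```bash
python3 - <<'E'
from h import *
movel(piv-.07*cx+[0,0,.077]); wait(.3); f0=get_ft_force()
r=movel(piv+.006*cx+[0,0,.077],v=.05,until_force=9)
p=np.array(get_tcp_pos()); print(r,(p-piv)@cx,p,(get_ft_force()-f0).round(2),get_time())
im=snap('scene','s3.png')
cv2.imwrite('pics/s3c.png',cv2.resize(im[150:290,400:560,::-1],None,fx=5,fy=4.2,interpolation=2)[:,:800])
E
```

```text
True -0.000930919924245424 [0.5242286  0.21369407 0.07613827] [-0.47  0.25  0.96] 9.1083
```

View pics/s3c.png

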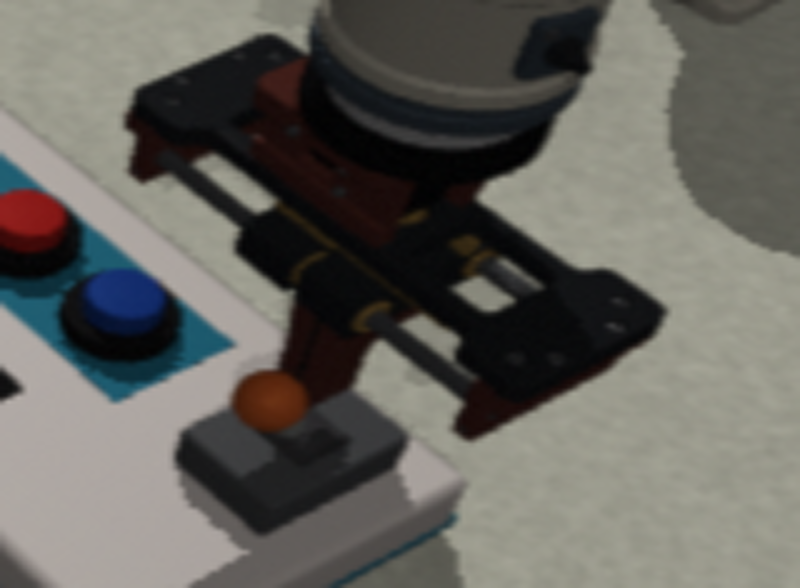

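```bash
python3 - <<'E'
from h import *
movel(piv-.04*cx+[0,0,.077]); movel(piv-.04*cx+[0,0,.17])
im=read_camera('scene'); b=cent(im,'scene',454,245,.111); print('ball rel pivot',(b[0]-piv)@cx,(b[0]-piv)@cy,b[1])
q0=np.array(get_joint_pos()); best=None
for s in(1,-1):
    q=R.from_matrix(np.c_[s*cx,-s*cy,[0,0,-1]]).as_quat(scalar_first=True)
    j=inverse_kinematics(blue+[0,0,.17],q)
    if j is not None and (best is None or abs(j-q0).max()<best[0]): best=(abs(j-q0).max(),q,j)
print(best)
move_pose(blue+[0,0,.17],best[1]); movel(blue+[0,0,.075]); wait(.3)
print(get_time(),get_tcp_pos(),get_ft_force().round(2))
im=snap('scene','s4.png')
cv2.imwrite('pics/s4c.png',cv2.resize(im[150:290,370:530,::-1],None,fx=5,fy=4.2,interpolation=2))
E
```

```text
ball rel pivot 0.024461329038961005 0.0024378987287428278 158
(np.float64(1.3782894553558847), array([-0.        ,  0.99975801, -0.02199823,  0.        ]), array([ 2.02652405e-01,  3.27594038e-01,  1.85292973e+00, -4.44089210e-16,
        9.61068883e-01,  2.46652405e-01]))
12.7167 [0.52145031 0.11929275 0.07572072] [0.22 0.39 0.7 ]
```

View pics/s4c.png

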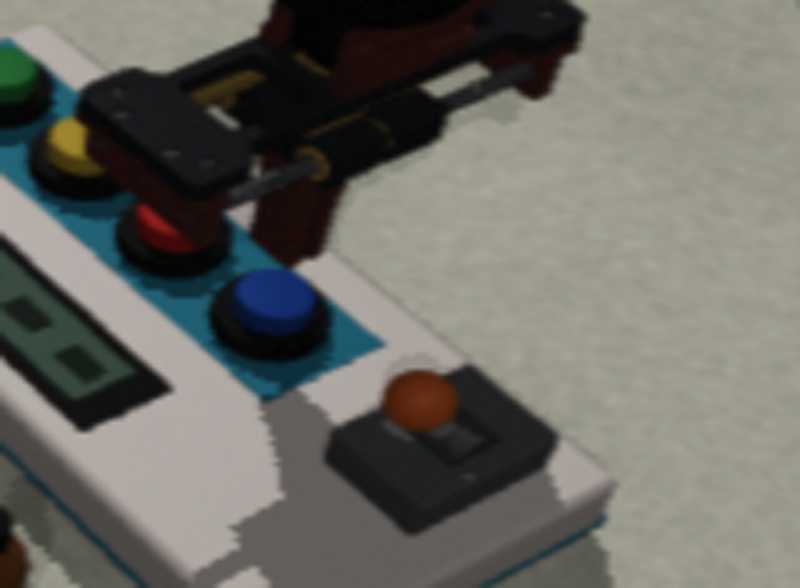

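The switch is fully on, with the ball at +24.5 mm where +24 is the end stop. The fingers hang centred above the blue key, so I'll press it.

```bash
python3 - <<'E'
from h import *
f0=get_ft_force(); z=.075; hist=[]
r=movel(blue+[0,0,.054],v=.05,until_force=6); print('pre',r)
for z in np.arange(.051,.028,-.0015):
    if r: break
    movel(blue+[0,0,z],v=.03); wait(.1); f=get_ft_force()[2]-f0[2]; hist.append((round(z,4),round(get_tcp_pos()[2],4),round(f,2)))
    if f>6.5: break
wait(.1); print(hist,get_ft_force()-f0,get_time())
E
```

```text
pre False
[(np.float64(0.051), np.float64(0.0511), np.float64(-0.11)), (np.float64(0.0495), np.float64(0.0495), np.float64(-1.16)), (np.float64(0.048), np.float64(0.048), np.float64(-0.83)), (np.float64(0.0465), np.float64(0.0465), np.float64(-1.04)), (np.float64(0.045), np.float64(0.045), np.float64(-0.26)), (np.float64(0.0435), np.float64(0.0436), np.float64(1.14)), (np.float64(0.042), np.float64(0.0421), np.float64(1.86)), (np.float64(0.0405), np.float64(0.0405), np.float64(1.89)), (np.float64(0.039), np.float64(0.0391), np.float64(3.49)), (np.float64(0.0375), np.float64(0.0376), np.float64(3.02)), (np.float64(0.036), np.float64(0.0366), np.float64(10.78))] [-1.58912708  0.27966102  9.1732698 ] 17.2833
```

Contact came at about 0.044 and the end stop at about 0.036, so the key travelled its full 8 mm and bottomed at about 10 N. I'll withdraw, check and hand in.

```bash
python3 - <<'E'
from h import *
movel(blue+[0,0,.18],v=.08); wait(.5)
im=snap('top','t5.png'); s=read_camera('scene')
b=cent(s,'scene',454,245,.111); print('ball',(b[0]-piv)@cx, 'blue',cent(s,'scene',425,222,.067), get_ft_force().round(2),get_time())
o=cv2.imread('pics/scene0.png')[:,:,::-1]; 
for n,(u,v) in dict(oil=(366,287),dish=(308,237),box=(333,154)).items():
    print(n,np.abs(s[v-20:v+20,u-24:u+24].astype(int)-o[v-20:v+20,u-24:u+24]).mean().round(1))
cv2.imwrite('pics/s5.png',s[:,:,::-1])
E
```

```text
ball 0.02450890380309024 blue (array([0.52220539, 0.12123597, 0.067     ]), 153, (np.float64(424.4640522875817), np.float64(219.63398692810458))) [ 0.26 -0.34 -0.62] 19.8333
oil 9.6
dish 12.5
box 8.9
```

View pics/s5.png

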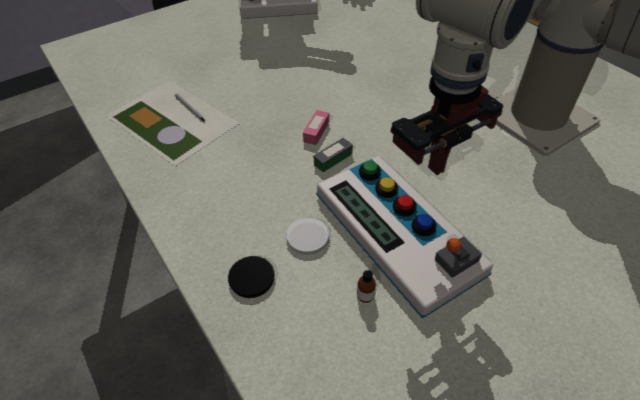

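The switch is on with the ball at (454,245). Blue is back at its starting pixel (424.5,219.6), and the bottle, dish and box haven't moved.

```bash
python3 -c "
from station import *
job_done(); print(get_time())"
```

```text
the job is handed in; nothing more can be done
the job is handed in; nothing more can be done
```

I switched the counter on, pressed the blue key right down, let it spring back and withdrew. I handed the job in at about 20 s of the 43 s allowed; no verdict is reported.

- **Switch:** my first push stopped early because the fingertips sit about 24 mm above the reported TCP. They landed on top of the orange ball, pressed it with about 7 N and moved it only 2 mm. I backed off, went 20 mm lower and pushed the lever over to its stop. The ball then measured +24.5 mm from the pivot, where +24 mm is fully on. It was still there at the last check.
- **Blue key:** the fingers met it at a TCP height of about 44 mm and reached the end stop at about 36 mm, which matches its 8 mm travel. The peak reading was about 11 N, against the 30 N limit.
- **Last check:** the blue key was back at its starting pixel and the wrist force was about zero. By eye, the bottle, dish and slide box were where they began. A pixel comparison of those three areas showed small differences (9–13 grey levels). I put these down to image noise, but I did not measure their positions again.

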